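Ready the carat balance: power, unit, shut the shield, tare

ROBOT

A 7-joint arm with a two-finger parallel gripper is mounted at the origin on the work surface. World frame = base frame: x ahead of the robot, y to its left, z up, the work surface at z = 0. Lengths are in m, angles in rad, forces in N, time in s.
With the tool pointing down it reaches from about 0.425 to 0.925 m from the base axis. Payload 6.8 kg.
Tool frame: the origin (TCP) lies midway between the tips of the shut fingers; the grasp point (between the pads) lies 19 mm behind it; z points along the fingers, y is the direction in which the jaws open and shut (so a half turn about z gives the same grasp; the last joint's range is limited). The gripper opens to 85 mm and grips with 20 to 120 N. Pads are 22 mm wide; open, the fingers measure 114 mm over their backs; the gripper's body (76 mm by 85 mm) begins 54 mm behind the grasp point. The pads swing forward as they close: fully open they stand 13 mm farther back than shut.
Start: joints at [1.181, 0.477, 0.022, 1.555, -0.011, 1.109, -0.083], TCP at [0.188, -0.648, 0.231] pointing down, gripper open.
Joint ranges: [-2.96, 2.96], [-0.34, 2.1], [-1.41, 1.46], [0.24, 2.44], [-1.37, 4.51], [0.17, 1.92], [-2.96, 2.96]. Speed limits (rad/s): [2.39, 2.39, 3.14, 3.14, 3.14, 3.14, 3.14].

INTERFACE

Orientations are given as a unit quaternion [w, x, y, z].
In Python, from station import * gives the robot as it stands. The module is installed in compiled form; this text tells all that it offers.
- The arm moves only by the tool jog_arm, never from a script. Its arguments are lists of equal length, an entry for each row: "dp": the shift along the tool's x, y, z in units of 25 mm (1.0 is 25 mm), a list of three; "angular": the turn, a rotation vector about the tool's x, y, z in units of 5 degrees (1.0 is 5 degrees), a list of three; "claw": the finger opening in mm, from 0 to 85.4. A call has exactly 5 rows; each row is the pose to reach, as a shift and turn from the pose commanded when the call began, along the tool's axes at that moment; what a row does not reach only later rows make up. A row lasts 1/10 s, in which the tool goes at most 50 mm and 8.59 degrees, less where a joint would pass 70% of its speed; a pose out of reach is approached as far as the arm can. A call with a gripper value outside its range is refused whole. The fingers move at their own pace and stop on an object; "grip_force" is the grip in N (left out, the last holds). Time passes only in rows, so rows that repeat a pose let the fingers close, or fill a call up. It gives the time, the measured TCP pose, the force and the opening at its end, in the units of the state.
- get_obs(): the state, without advancing time (a new reading comes with each control period).
- read_camera(name): name is "side" or "top"; returns a dict with "pixels" (480x640x3 uint8, blue, green, red), "camera_matrix" (3x3 intrinsics, pixels), "rvec" (rotation vector, rad) and "tvec" (3), from world to camera coordinates, as OpenCV has them. Camera axes: x right, y down, z forward; pixel columns grow to the right and rows downward; lengths in m; the calibration is good to about 2 mm. A picture is of the moment at which its call begins. There is no depth.
- hand_in(): hands the job in, once; it reports no verdict.
The state is a dict: "t": time; "q": joint angles; "joint_vel": joint speeds; "joint_torque": joint torques, N m; "eef_pos": TCP position; "tool_rot": TCP orientation; "contact_force": force on the tool from outside, world axes, zero at the start; "torque": the same for the moment, N m; "gripper_width": opening from 0.0 (shut) to 1.0 (fully open).
Only numpy, scipy, OpenCV 4.12 (cv2) and the standard library are available. Lean on these libraries where they do the work, as an engineer would, in place of code of your own. Each camera call takes 0.05 s, during which the arm holds its last target.

TASK

Make the jeweller's balance ready for weighing stones in the dish that stands on its pan: lightly tap the red power key, then the yellow unit key (grams to carats), then push the glass draught-shield lid fully shut by its black handle, and last, with the lid shut and nothing touching it, tap the green tare key. Let each key come up before going on, and touch the balance only gently: it must not be shifted or lifted, and the white calibration key must not be pressed. Leave the dish and everything else on the bench where it is.

Things in the scene. Friction and masses are not known exactly. Their poses are not given: they have to be found in the camera images.
- balance: jewellery balance, loose on rubber feet, about 2.4 kg, white case 280 (x) by 200 (y) mm. Origin on the bench under its centre; x points from the key side to the rear, y left as seen from the key side. Front ledge 36 mm high (x -140 to -82) with four keys in a row at x = -113 mm; sloped display rising to 62 mm at x = -20; then a glass draught shield 140 by 140 mm about x = +68, 138 mm high.
- pan (a point): centre of the top of the round steel weighing pan (92 mm across, 70 mm above the bench) inside the draught shield, 68 mm behind the balance's origin
- key_power_top (a point): centre of the top of the red power key (22 mm front-to-back by 28 mm wide) on the balance's level front ledge, leftmost as seen from the key side (balance y = +69 mm); at rest it is 46 mm above the bench and 10 mm above the ledge. z up.
- key_unit_top (a point): centre of the top of the yellow unit key (22 mm front-to-back by 28 mm wide) on the balance's level front ledge, third from the left (balance y = -23 mm); at rest it is 46 mm above the bench and 10 mm above the ledge. z up.
- key_calibrate_top (a point): centre of the top of the white calibration key (22 mm front-to-back by 28 mm wide) on the balance's level front ledge, second from the left (balance y = +23 mm), not to be pressed; at rest it is 46 mm above the bench and 10 mm above the ledge. z up.
- key_tare_top (a point): centre of the top of the green tare key (22 mm front-to-back by 28 mm wide) on the balance's level front ledge, rightmost (balance y = -69 mm); at rest it is 46 mm above the bench and 10 mm above the ledge. z up.
- key_power (a joint): travel of the red power key in m: 0 up, 0.008 fully down, straight down. Soft silicone key that springs back; 1.2 N to start, 1.2 N more per mm, 10.8 N fully down, where it is hard. It registers when down more than 0.0025 (4.2 N) for a moment; up again below 0.001.
- key_unit (a joint): travel of the yellow unit key in m: 0 up, 0.008 fully down, straight down. Soft silicone key that springs back; 1.2 N to start, 1.2 N more per mm, 10.8 N fully down, where it is hard. It registers when down more than 0.0025 (4.2 N) for a moment; up again below 0.001.
- key_calibrate (a joint): travel of the white calibration key in m: 0 up, 0.008 fully down, straight down. Soft silicone key that springs back; 1.2 N to start, 1.2 N more per mm, 10.8 N fully down, where it is hard. It registers when down more than 0.0025 (4.2 N) for a moment; up again below 0.001.
- key_tare (a joint): travel of the green tare key in m: 0 up, 0.008 fully down, straight down. Soft silicone key that springs back; 1.2 N to start, 1.2 N more per mm, 10.8 N fully down, where it is hard. It registers when down more than 0.0025 (4.2 N) for a moment; up again below 0.001.
- lid (a joint): opening of the draught shield's glass lid in m: 0 shut (end stop), grows as it slides level to the rear along the balance's +x, up to 0.095. Starts 0.055 to 0.085 open, stays where left; about 1.2 N to slide. Shut means under 0.005.
- lid_handle (a point): centre of the top of the lid's black handle bar, 12 (balance x) by 60 (balance y) mm, 22 mm above the lid glass; its top is 165 mm, the glass 143 mm above the bench. At balance x = +14 mm when shut, +14 mm + opening when open; behind it 110 mm of free flat glass. To shut the lid, push the rear face of the bar towards the keys.
- dish: aluminium weighing dish, 54 mm across, 13 mm high, loose on the pan; origin under its centre. To be left alone.
- weight: brass 200 g check weight with a knob, 26 mm across, 48 mm high, standing left of the balance; origin under its centre. To be left alone.
- jar: amber jar with black cap, 40 mm across, 50 mm high, right of the balance; origin under its centre. To be left alone.
- tweezers: steel tweezers, 150 mm long, about 8 mm high, lying in front of the balance's keys; origin under the middle, x towards the tips. To be left alone.
- pliers: pliers with blue handles, 135 mm long, 12 mm high, lying to the right; origin under the joint, x towards the jaws. To be left alone.
- thirdhand: soldering third hand: dark steel base 76 mm across with a jointed arm, 145 mm high, arm reaching 100 mm out along -x of its own frame; origin under the base. Left or right at the rear. To be left alone.
- dispenser: black tape dispenser 125 by 55 mm, 82 mm high; origin under its centre. Left or right at the rear. To be left alone.
- ring: plain ring, 22 mm across, 6 mm high, lying on the grey soldering board at the left; origin under its centre. To be left alone.

How it is judged:
By the outcome, as a careful person would: the job done as asked, in the order asked, and still so for the second after the job is handed in, with the robot touching nothing.
It also fails if it takes over 58 s, if anything falls off the work surface, if the arm or the gripper's body presses on something with over 40 N, if the wrist force passes 120 N, or if a joint passes its speed limit or range.

## Working session

There is one attempt and no reset: what is moved stays moved. The work goes in short steps, Python scripts to look and compute and a tool call to move; the robot and the scene stay as the last step left them, time stands still between calls to the robot, and variables do not carry over. Pictures are saved under pics/ and viewed, and the job is handed in when it is done.

Besides the shell and the picture viewer there is one more tool, called after "Request:" in YAML: its name, and indented under it one key for each argument. jog_arm: Moves the arm, as the interface text tells. Its arguments: {"type":"object","properties":{"dp":{"type":"array","items":{"type":"array","items":{"type":"number"}}},"angular":{"type":"array","items":{"type":"array","items":{"type":"number"}}},"claw":{"type":"array","items":{"type":"number"}},"grip_force":{"type":"number"}},"required":["dp","angular","claw"]}

```bash
mkdir -p pics
python3 - <<'E'
from station import *
import cv2
o=get_obs(); print({k:o[k] for k in('t','eef_pos','tool_rot','contact_force','gripper_width','q')})
for n in('top','side'):
    c=read_camera(n); cv2.imwrite(f'pics/{n}0.png',c['pixels']); print(n,c['camera_matrix'],c['rvec'],c['tvec'])
E
```

```text
{'t': 0.0, 'eef_pos': array([ 0.18750366, -0.64781373,  0.23032876]), 'tool_rot': array([-8.89148266e-04,  9.90088778e-01,  1.40439933e-01, -2.15664839e-04]), 'contact_force': array([-0.41999471, -0.42475238, -0.04047614]), 'gripper_width': 0.9998059740757647, 'q': array([ 1.18090782,  0.47778946,  0.02234555,  1.55646143, -0.0114566 ,
        1.10929975, -0.0831126 ])}
top [[480.84441089   0.         321.72320803]
 [  0.         480.84441089 233.34696341]
 [  0.           0.           1.        ]] [ 2.14671321 -2.14799183  0.21805081] [0.01336321 0.50806153 1.0765309 ]
side [[447.80384184   0.         316.34133469]
 [  0.         447.80384184 236.57175804]
 [  0.           0.           1.        ]] [ 0.6647243  -2.73835953  0.95630126] [0.47143312 0.24051356 1.26228126]
```

View pics/top0.png

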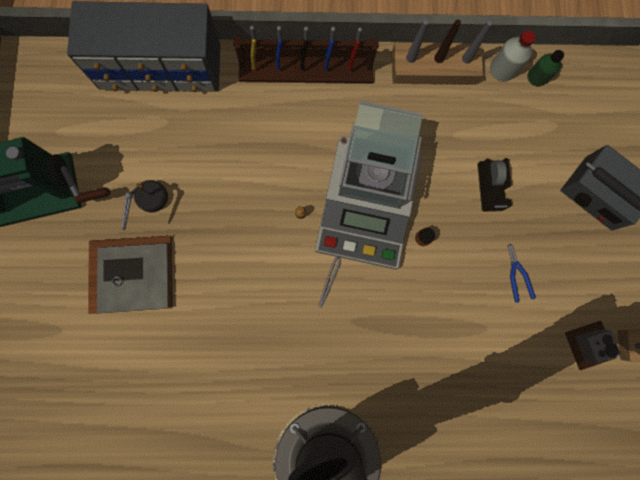

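View pics/side0.png

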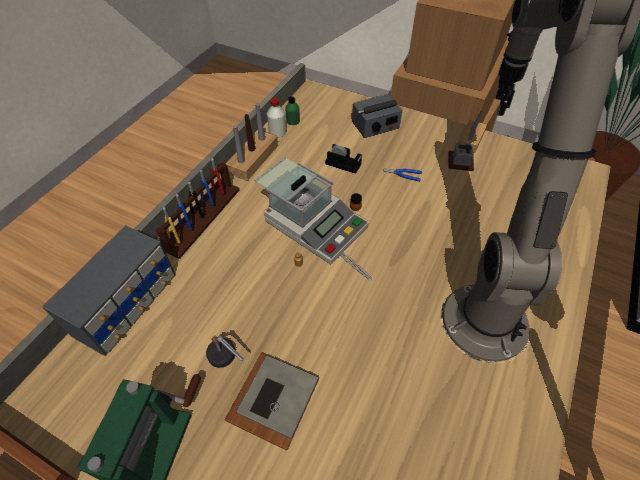

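The balance sits near the middle of the top view: red key about (330,242), white (349,246), yellow (369,250), green (389,254), and the lid handle about (381,158). Next I measure these positions.

```bash
cat > h.py <<'E'
import cv2,numpy as np
def rays(c,uv):
    K=c['camera_matrix'];R,_=cv2.Rodrigues(c['rvec']);t=np.array(c['tvec']).ravel()
    p=cv2.undistortPoints(np.array(uv,float).reshape(-1,1,2),K,None).reshape(-1,2)
    d=np.c_[p,np.ones(len(p))]@R
    return -R.T@t,d
def plane(c,uv,z):
    o,d=rays(c,uv); return o+d*((z-o[2])/d[:,2])[:,None]
def two(c1,u1,c2,u2):
    o1,d1=rays(c1,[u1]);o2,d2=rays(c2,[u2]);A=np.c_[d1[0],-d2[0]]
    s=np.linalg.lstsq(A,o2-o1,rcond=None)[0];a=o1+s[0]*d1[0];b=o2+s[1]*d2[0]
    return (a+b)/2,np.linalg.norm(a-b)
def blob(px,lo,hi,roi,n=1):
    x0,y0,x1,y1=roi;h=cv2.cvtColor(px[y0:y1,x0:x1],cv2.COLOR_BGR2HSV)
    m=cv2.inRange(h,np.array(lo),np.array(hi))
    k,l,s,ce=cv2.connectedComponentsWithStats(m)
    i=sorted(range(1,k),key=lambda i:-s[i,4])[:n]
    return [(ce[j]+[x0,y0],s[j,4],s[j,:4]+[x0,y0,0,0]) for j in i]
E
python3 - <<'E'
from station import *
from h import *
cs={n:read_camera(n) for n in('top','side')}
R={'top':(310,225,410,275),'side':(315,205,375,262)}
C={'red':((0,150,60),(6,255,255)),'yellow':((18,140,80),(30,255,255)),'green':((45,100,40),(80,255,255))}
P={}
for n,c in cs.items():
    for k,(lo,hi) in C.items():
        b=blob(c['pixels'],lo,hi,R[n])[0]; P[n,k]=b[0]
        print(n,k,b,plane(c,[b[0]],.046)[0].round(4))
for k in C: print(k,two(cs['top'],P['top',k],cs['side'],P['side',k]))
for n,(x0,y0,x1,y1) in {'top':(310,90,440,280),'side':(240,140,380,280)}.items():
    im=cs[n]['pixels'][y0:y1,x0:x1]; s=min(800/(x1-x0),600/(y1-y0)); s=int(s)
    cv2.imwrite(f'pics/{n}z.png',cv2.resize(im,None,fx=s,fy=s,interpolation=cv2.INTER_CUBIC)); print(s)
E
```

```text
top red (array([329.94285714, 241.41904762]), np.int32(105), array([324, 237,  13,  10])) [ 0.4886 -0.0058  0.046 ]
top yellow (array([368.61261261, 249.81981982]), np.int32(111), array([363, 245,  13,  11])) [ 0.4691 -0.0954  0.046 ]
top green (array([388.05769231, 253.97115385]), np.int32(104), array([382, 249,  13,  11])) [ 0.4594 -0.1404  0.046 ]
side red (array([329.76271186, 247.91525424]), np.int32(59), array([325, 244,  10,   9])) [ 0.4874 -0.0056  0.046 ]
side yellow (array([348.16666667, 230.06666667]), np.int32(60), array([344, 226,  10,   9])) [ 0.4671 -0.0955  0.046 ]
side green (array([356.61111111, 221.57407407]), np.int32(54), array([352, 218,  10,   8])) [ 0.4579 -0.1399  0.046 ]
red (array([ 0.4882191 , -0.00600794,  0.0452088 ]), np.float64(0.0010929680271220138))
yellow (array([ 0.46820429, -0.09566295,  0.04554729]), np.float64(0.0019550727013987663))
green (array([ 0.45893057, -0.14075864,  0.04472563]), np.float64(0.0013968656253662804))
3
4
```

View pics/topz.png

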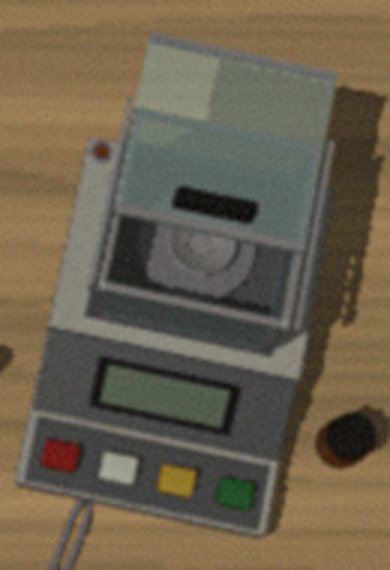

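View pics/sidez.png

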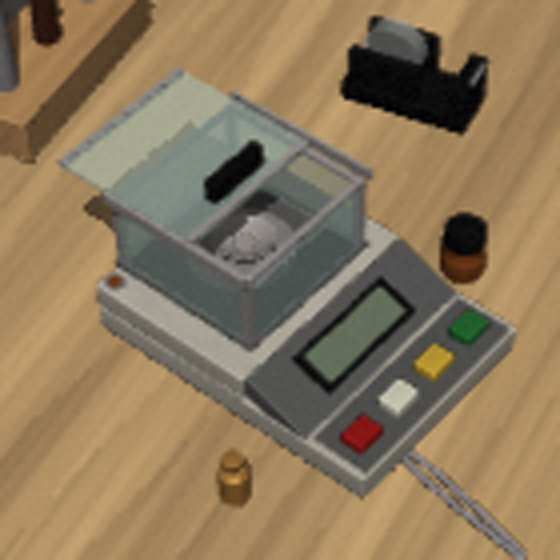

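Run:
```python
from station import *
from h import *
cs={n:read_camera(n) for n in('top','side')}
print(np.array(cs['top']['pixels'])[150:168,362:402].max(axis=2))
P=[]
for n,roi in {'top':(364,148,400,168),'side':(285,168,312,198)}.items():
    b=blob(cs[n]['pixels'],(0,0,0),(180,255,45),roi,2); print(n,b); P.append(b[0][0]); print(plane(cs[n],[b[0][0]],.165))
print(two(cs['top'],P[0],cs['side'],P[1]))
r=np.array([.488,-.0058]);g=np.array([.459,-.1403]);y=(r-g)/np.linalg.norm(r-g);x=np.array([y[1],-y[0]])
print('yaw',np.degrees(np.arctan2(x[1],x[0])),np.linalg.norm(r-g)); mid=(r+g)/2; o=mid+.113*x; print('origin',o,'x',x)
for op in(0,.055,.085): print(op,o+x*(.014+op))
```

```text
[[104 101 106 102 102 103 103 104 102 102 102 107 102 103 104 103  99 100
   99 103 101 100 103 101 101 104  99 106  98 104 102 104 102 102 101 100
  104 103 102 102]
 [104 101 102 105 101 102 100 100  90  92  95  98 102 106 100 106 103 104
  101 106 106 101 102 102 103 104 103 103 101 101 104 100 101  99 104 103
  103 101  99 103]
 [ 99 101 102 101 100 103  92  68  52  48  53  64  85  92  98  98  98 102
  104 104 107 105 106 105 105 105 105 101 104 102  99 104 102 104 106 106
  100 104 101  99]
 [102 104  99 103 107 103  75  38  22  24  27  30  41  43  51  63  79  90
   93  92 104 102 105 105 104 102 105 107 103  99 104 102 101 100 100 103
  104 101 101 103]
 [105 100 104 106 107  98  58  34  26  26  20  29  15  24  24  29  38  41
   50  58  73  88  93  89  93 102 100 108 103 102 100 104 107 105 103 101
   98  98 102 107]
 [100 102 102 110 109  84  48  27  18  27  24  27  28  24  24  23  19  18
   22  28  31  39  43  50  63  73  79  86  92  95  96 102 101 106 105 102
  104 101 100 103]
 [102 107 107 112 105  80  29  23  24  23  23  29  26  28  23  25  27  26
   26  17  22  24  23  2
[... 1823 characters left out ...]
101 104 108 115 115 114 113 112 114 113 111 110 108 104 102 103
  101 103 100 101]]
top [(array([381.56216216, 157.84864865]), np.int32(185), array([368, 153,  28,  11]))]
[[ 0.65114412 -0.11142092  0.165     ]]
side [(array([297.97959184, 182.74489796]), np.int32(98), array([291, 176,  15,  15])), (array([304.57142857, 189.71428571]), np.int32(21), array([301, 188,   8,   4]))]
[[ 0.64836869 -0.1054127   0.165     ]]
(array([ 0.65352716, -0.11295105,  0.15634589]), np.float64(0.0010750212581914014))
yaw -12.167467418072698 0.13759087905817013
origin [ 0.58396154 -0.09686699] x [ 0.97753573 -0.21076979]
0 [ 0.59764704 -0.09981776]
0.055 [ 0.6514115 -0.1114101]
0.085 [ 0.68073757 -0.11773319]
```

```bash
cat >> h.py <<'E'
from scipy.spatial.transform import Rotation as Ro
def go(p,yaw=-12.17):
    from station import get_obs
    s=get_obs();w,x,y,z=s['tool_rot'];R=Ro.from_quat([x,y,z,w])
    T=Ro.from_euler('z',yaw,degrees=True)*Ro.from_euler('x',180,degrees=True)
    print('t',s['t'],'pos',s['eef_pos'].round(4),'F',np.round(s['contact_force'],2),'w',round(s['gripper_width'],3))
    print('dp',(R.inv().apply(np.array(p)-s['eef_pos'])/.025).round(3),'ang',(np.degrees((R.inv()*T).as_rotvec())/5).round(3))
E
python3 -c "
from h import *
go([.42,-.33,.2]);go([.488,-.006,.1])"
```

```text
t 0.3 pos [ 0.1877 -0.6482  0.231 ] F [-0.14 -0.45 -0.09] w 1.007
dp [12.466 -9.642  1.244] ang [-6.000e-03  2.000e-03  5.663e+00]
t 0.3 pos [ 0.1877 -0.6482  0.231 ] F [-0.14 -0.45 -0.09] w 1.007
dp [ 18.683 -21.332   5.25 ] ang [-6.000e-03  2.000e-03  5.663e+00]
```

Request:
jog_arm:
  dp:
    - [1.2,-1.0,0]
    - [2.8,-2.2,0]
    - [4.4,-3.4,0]
    - [6.0,-4.6,0]
    - [7.2,-5.6,0]
  angular:
    - [0,0,0.6]
    - [0,0,1.4]
    - [0,0,2.2]
    - [0,0,2.8]
    - [0,0,3.2]
  claw: [0,0,0,0,0]
  grip_force: 20

```text
t: 0.8
eef_pos: [0.3239, -0.4611, 0.2314]
tool_rot: [-0.0, 1.0, 0.002, 0.0]
contact_force: [0.6, -0.0, 0.7]
gripper_width: 0.144
```

```bash
python3 -c "
from h import *
go([.44,-.25,.2]);go([.488,-.006,.1])"
```

```text
t 0.8 pos [ 0.3239 -0.4611  0.2314] F [ 0.61 -0.04  0.7 ] w 0.144
dp [ 4.67  -8.429  1.265] ang [-0.005 -0.009  2.468]
t 0.8 pos [ 0.3239 -0.4611  0.2314] F [ 0.61 -0.04  0.7 ] w 0.144
dp [  6.616 -18.182   5.27 ] ang [-0.005 -0.009  2.468]
```

Request:
jog_arm:
  dp:
    - [1.0,-1.6,0]
    - [2.0,-3.4,0.3]
    - [3.2,-5.2,0.7]
    - [4.3,-7.0,1.0]
    - [5.0,-8.6,1.2]
  angular:
    - [0,0,0.6]
    - [0,0,1.2]
    - [0,0,1.8]
    - [0,0,2.3]
    - [0,0,2.47]
  claw: [0,0,0,0,0]

```text
t: 1.3
eef_pos: [0.4456, -0.2506, 0.2017]
tool_rot: [0.0, 0.994, -0.107, 0.0]
contact_force: [1.6, 1.4, -0.3]
gripper_width: -0.001
```

```bash
python3 -c "
from h import *
go([.488,-.006,.1])"
```

```text
t 1.3 pos [ 0.4456 -0.2506  0.2017] F [ 1.57  1.36 -0.3 ] w -0.001
dp [-0.428 -9.922  4.067] ang [ 0.002 -0.011 -0.024]
```

Request:
jog_arm:
  dp:
    - [-0.1,-2,0.3]
    - [-0.2,-4,0.8]
    - [-0.3,-6,1.6]
    - [-0.4,-8,2.5]
    - [-0.4,-9.5,3.4]
  angular:
    - [0,0,0]
    - [0,0,0]
    - [0,0,0]
    - [0,0,0]
    - [0,0,0]
  claw: [0,0,0,0,0]

```text
t: 1.8
eef_pos: [0.4847, -0.02, 0.1192]
tool_rot: [-0.0, 0.994, -0.106, 0.001]
contact_force: [1.4, -0.7, -0.9]
gripper_width: -0.001
```

```bash
python3 -c "
from h import *
go([.488,-.006,.08])"
```

```text
t 1.8 pos [ 0.4847 -0.02    0.1192] F [ 1.45 -0.67 -0.88] w -0.001
dp [ 0.006 -0.575  1.57 ] ang [-0.007 -0.026 -0.007]
```

Request:
jog_arm:
  dp:
    - [0,-0.3,0.4]
    - [0,-0.55,1.0]
    - [0,-0.58,1.6]
    - [0,-0.58,2.1]
    - [0,-0.58,2.1]
  angular:
    - [0,0,0]
    - [0,0,0]
    - [0,0,0]
    - [0,0,0]
    - [0,0,0]
  claw: [0,0,0,0,0]

```text
t: 2.3
eef_pos: [0.486, -0.0086, 0.0652]
tool_rot: [0.0, 0.994, -0.107, -0.001]
contact_force: [-0.3, 0.0, 0.4]
gripper_width: -0.0
```

Run:
```python
from h import *
from station import *
go([.488,-.006,.046])
for n,(x0,y0,x1,y1) in {'top':(270,180,430,300),'side':(270,140,430,260)}.items():
    im=read_camera(n)['pixels'][y0:y1,x0:x1]
    cv2.imwrite(f'pics/{n}a.png',cv2.resize(im,None,fx=5,fy=5,interpolation=cv2.INTER_CUBIC))
go([.488,-.006,.046])
```

```text
t 2.3 pos [ 0.486  -0.0086  0.0652] F [-0.3   0.03  0.38] w -0.0
dp [ 0.06  -0.118  0.769] ang [ 0.013  0.031 -0.014]
t 2.4 pos [ 0.4871 -0.0084  0.0667] F [ 0.2  -0.13  1.09] w -0.001
dp [ 0.014 -0.101  0.828] ang [ 0.003  0.002 -0.017]
```

View pics/sidea.png

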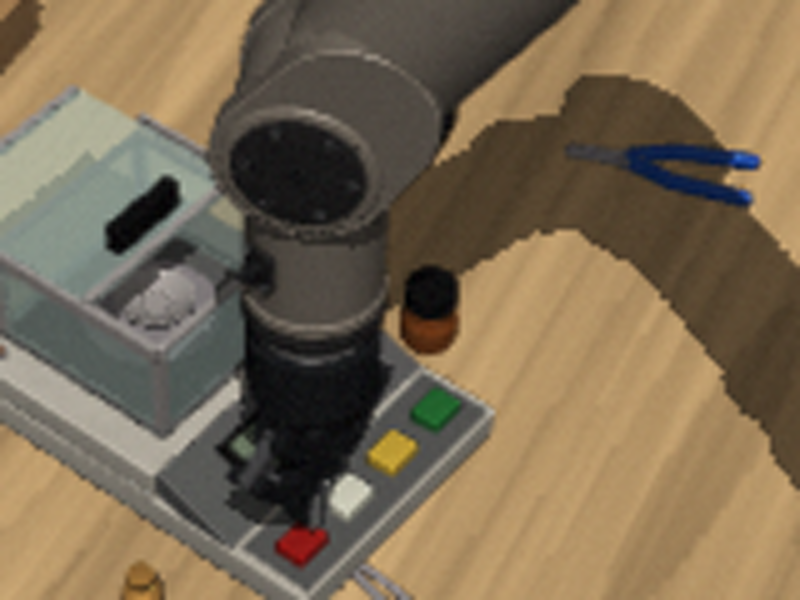

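View pics/topa.png

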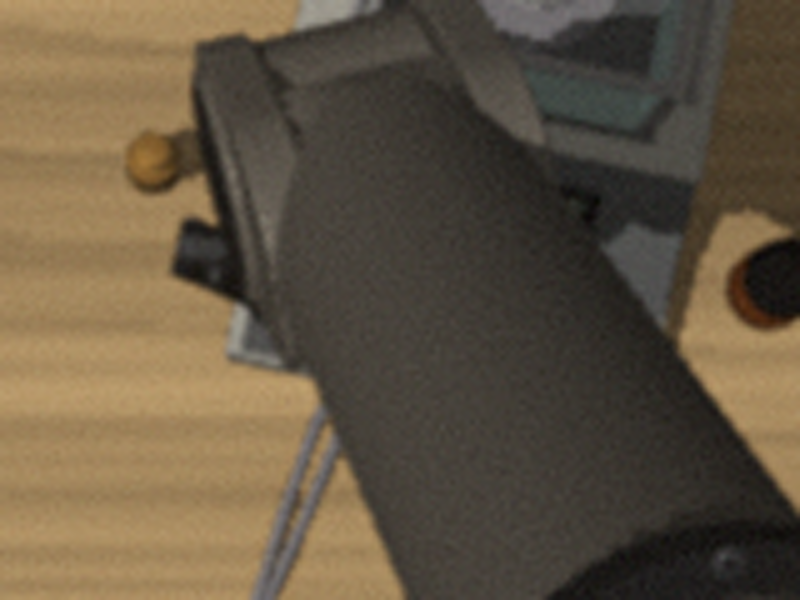

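Request:
jog_arm:
  dp:
    - [0,-0.1,0.2]
    - [0,-0.1,0.4]
    - [0,-0.1,0.55]
    - [0,-0.1,0.65]
    - [0,-0.1,0.72]
  angular:
    - [0,0,0]
    - [0,0,0]
    - [0,0,0]
    - [0,0,0]
    - [0,0,0]
  claw: [0,0,0,0,0]

```text
t: 2.9
eef_pos: [0.4875, -0.0054, 0.0483]
tool_rot: [0.0, 0.994, -0.106, -0.0]
contact_force: [-0.2, 0.5, -0.5]
gripper_width: 0.0
```

Request:
jog_arm:
  dp:
    - [0,0,0.04]
    - [0,0,0.08]
    - [0,0,0.12]
    - [0,0,0.16]
    - [0,0,0.16]
  angular:
    - [0,0,0]
    - [0,0,0]
    - [0,0,0]
    - [0,0,0]
    - [0,0,0]
  claw: [0,0,0,0,0]

```text
t: 3.4
eef_pos: [0.4877, -0.0054, 0.0447]
tool_rot: [0.0, 0.994, -0.106, 0.0]
contact_force: [-0.8, -0.3, 3.2]
gripper_width: 0.004
```

Request:
jog_arm:
  dp:
    - [0,0,0.04]
    - [0,0,0.08]
    - [0,0,0.12]
    - [0,0,0.12]
    - [0,0,0.12]
  angular:
    - [0,0,0]
    - [0,0,0]
    - [0,0,0]
    - [0,0,0]
    - [0,0,0]
  claw: [0,0,0,0,0]

```text
t: 3.9
eef_pos: [0.4877, -0.0054, 0.0418]
tool_rot: [0.0, 0.994, -0.106, 0.0]
contact_force: [-2.5, 0.4, 6.7]
gripper_width: 0.001
```

Run:
```python
from h import *
from station import *
im=read_camera('side')['pixels'][140:260,270:430]
cv2.imwrite('pics/sideb.png',cv2.resize(im,None,fx=5,fy=5,interpolation=cv2.INTER_CUBIC))
go([.468,-.0955,.06])
```

```text
t 3.95 pos [ 0.4877 -0.0054  0.0418] F [-1.39 -0.43  6.02] w -0.001
dp [-0.009  3.691 -0.728] ang [ 0.    -0.003 -0.007]
```

View pics/sideb.png

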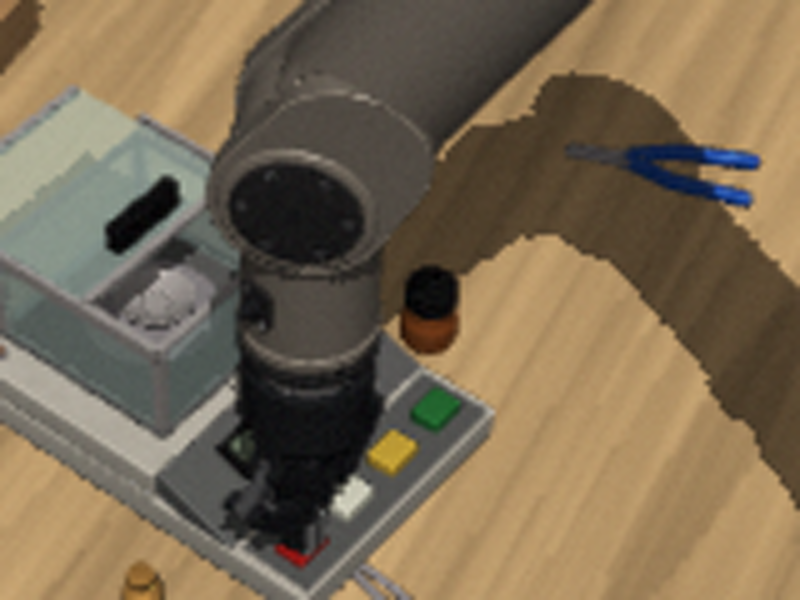

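The tip rests on the red key, about 4 mm down at 6 N, and the white key is clear. I lift straight up, then move over to the yellow key.

Request:
jog_arm:
  dp:
    - [0,0,-0.1]
    - [0,0,-0.4]
    - [0,0,-0.8]
    - [0,0.3,-1.0]
    - [0,1.2,-1.0]
  angular:
    - [0,0,0]
    - [0,0,0]
    - [0,0,0]
    - [0,0,0]
    - [0,0,0]
  claw: [0,0,0,0,0]

```text
t: 4.45
eef_pos: [0.4825, -0.0333, 0.0679]
tool_rot: [-0.001, 0.995, -0.105, 0.001]
contact_force: [-0.9, -0.1, -0.4]
gripper_width: 0.001
```

Request:
jog_arm:
  dp:
    - [0,1.0,0]
    - [0,2.0,0]
    - [0,2.5,0]
    - [0,2.5,0.2]
    - [0,2.5,0.4]
  angular:
    - [0,0,0]
    - [0,0,0]
    - [0,0,0]
    - [0,0,0]
    - [0,0,0]
  claw: [0,0,0,0,0]

```text
t: 4.95
eef_pos: [0.4685, -0.0952, 0.0565]
tool_rot: [-0.0, 0.994, -0.106, 0.0]
contact_force: [0.0, 0.3, -0.4]
gripper_width: -0.0
```

Run:
```python
from h import *
from station import *
c=read_camera('side')
b=blob(c['pixels'],(0,150,60),(6,255,255),(315,205,375,262))[0];print(b,plane(c,[b[0]],.046))
im=c['pixels'][140:260,270:430]
cv2.imwrite('pics/sidec.png',cv2.resize(im,None,fx=5,fy=5,interpolation=cv2.INTER_CUBIC))
go([.468,-.0955,.048])
```

```text
(array([329.89473684, 247.92982456]), np.int32(57), array([325, 244,  11,   9])) [[ 0.48702992 -0.005689    0.046     ]]
t 5.0 pos [ 0.4679 -0.0945  0.0556] F [-0.41  0.91 -0.32] w 0.002
dp [0.011 0.038 0.304] ang [-0.008  0.009  0.007]
```

View pics/sidec.png

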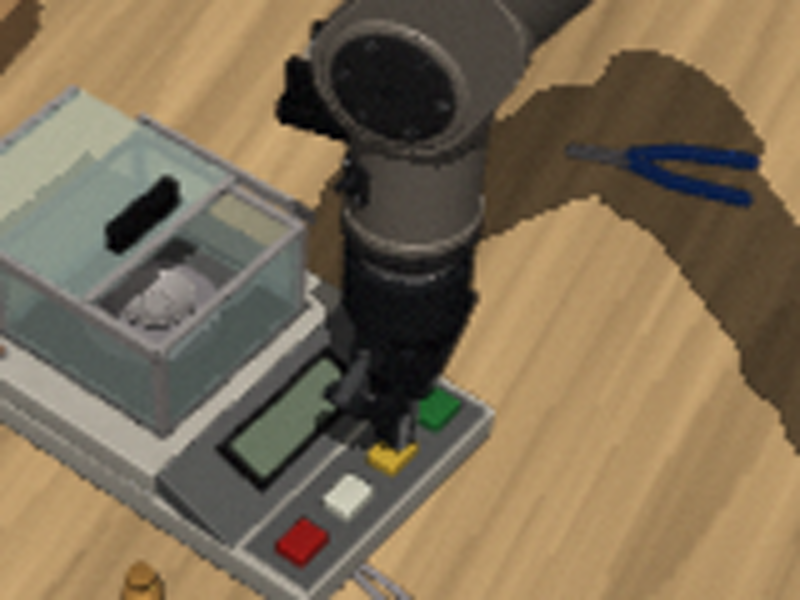

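The red key is back up and the balance hasn't shifted. The tip is over the yellow key, so I press it next.

Request:
jog_arm:
  dp:
    - [0,0,0.15]
    - [0,0,0.28]
    - [0,0,0.36]
    - [0,0,0.4]
    - [0,0,0.44]
  angular:
    - [0,0,0]
    - [0,0,0]
    - [0,0,0]
    - [0,0,0]
    - [0,0,0]
  claw: [0,0,0,0,0]

```text
t: 5.5
eef_pos: [0.4681, -0.0955, 0.0455]
tool_rot: [-0.0, 0.994, -0.106, -0.0]
contact_force: [-0.5, 0.9, 1.6]
gripper_width: -0.005
```

Request:
jog_arm:
  dp:
    - [0,0,0.04]
    - [0,0,0.08]
    - [0,0,0.12]
    - [0,0,0.12]
    - [0,0,0.12]
  angular:
    - [0,0,0]
    - [0,0,0]
    - [0,0,0]
    - [0,0,0]
    - [0,0,0]
  claw: [0,0,0,0,0]

```text
t: 6.0
eef_pos: [0.4681, -0.0955, 0.0428]
tool_rot: [-0.0, 0.994, -0.106, 0.0]
contact_force: [-1.8, 2.2, 5.8]
gripper_width: -0.001
```

Request:
jog_arm:
  dp:
    - [0,0,0.04]
    - [0,0,0.04]
    - [0,0,0.04]
    - [0,0,0.04]
    - [0,0,0.04]
  angular:
    - [0,0,0]
    - [0,0,0]
    - [0,0,0]
    - [0,0,0]
    - [0,0,0]
  claw: [0,0,0,0,0]

```text
t: 6.5
eef_pos: [0.4681, -0.0955, 0.0418]
tool_rot: [-0.0, 0.994, -0.106, 0.0]
contact_force: [-2.3, 2.8, 5.8]
gripper_width: 0.003
```

Request:
jog_arm:
  dp:
    - [0,0,-0.1]
    - [0,0,-0.5]
    - [0,0,-1.2]
    - [0,0,-2.4]
    - [0,0,-3.6]
  angular:
    - [0,0,0]
    - [0,0,0]
    - [0,0,0]
    - [0,0,0]
    - [0,0,0]
  claw: [0,0,0,0,0]

```text
t: 7.0
eef_pos: [0.4677, -0.0962, 0.1327]
tool_rot: [0.0, 0.994, -0.107, -0.0]
contact_force: [0.4, 0.9, 0.2]
gripper_width: 0.003
```

Run:
```python
from h import *
o=np.array([.58396,-.09687]);x=np.array([.9775,-.2108])
go([*(o+x*(.014+.057+.006+.035)),.20])
```

```text
t 7.0 pos [ 0.4677 -0.0962  0.1327] F [0.4  0.88 0.17] w 0.003
dp [ 9.029 -0.963 -2.697] ang [ 0.003  0.007 -0.013]
```

Request:
jog_arm:
  dp:
    - [0,0,-1.4]
    - [0.2,-0.2,-2.8]
    - [1.4,-0.6,-3.0]
    - [3.0,-0.96,-3.0]
    - [4.8,-0.96,-3.0]
  angular:
    - [0,0,0]
    - [0,0,0]
    - [0,0,0]
    - [0,0,0]
    - [0,0,0]
  claw: [0,0,0,0,0]

```text
t: 7.5
eef_pos: [0.5918, -0.0968, 0.2082]
tool_rot: [-0.0, 0.994, -0.106, 0.001]
contact_force: [0.4, 0.3, 0.4]
gripper_width: -0.001
```

Request:
jog_arm:
  dp:
    - [1.6,0,0]
    - [3.0,0,0]
    - [4.0,0,0]
    - [4.3,0,0]
    - [4.3,0,0]
  angular:
    - [0,0,0]
    - [0,0,0]
    - [0,0,0]
    - [0,0,0]
    - [0,0,0]
  claw: [0,0,0,0,0]

```text
t: 8.0
eef_pos: [0.6956, -0.1208, 0.2063]
tool_rot: [0.0, 0.994, -0.107, -0.0]
contact_force: [-0.6, 0.1, -1.8]
gripper_width: -0.005
```

Run:
```python
from h import *
from station import *
o=np.array([.58396,-.09687]);x=np.array([.9775,-.2108])
c=read_camera('side');im=c['pixels'][100:220,230:390]
b=blob(c['pixels'],(18,140,80),(30,255,255),(315,205,375,262))[0];print(b,plane(c,[b[0]],.046))
cv2.imwrite('pics/sided.png',cv2.resize(im,None,fx=5,fy=5,interpolation=cv2.INTER_CUBIC))
go([*(o+x*(.014+.057+.006+.035)),.151])
```

```text
(array([348.25862069, 230.15517241]), np.int32(58), array([344, 226,  10,   9])) [[ 0.4666846  -0.09529569  0.046     ]]
t 8.05 pos [ 0.6948 -0.1205  0.2064] F [-0.12 -0.18  0.29] w -0.0
dp [-0.051  0.01   2.218] ang [ 0.002  0.011 -0.009]
```

View pics/sided.png

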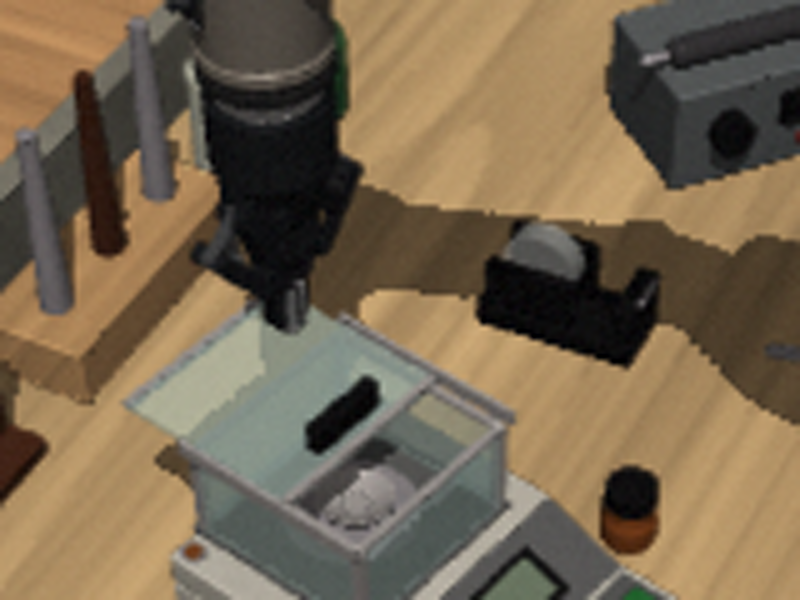

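The yellow key is back up, and the tip is behind and above the handle bar. I lower it to about 9 mm above the lid glass.

Request:
jog_arm:
  dp:
    - [0,0,0.6]
    - [0,0,1.2]
    - [0,0,1.7]
    - [0,0,2.05]
    - [0,0,2.15]
  angular:
    - [0,0,0]
    - [0,0,0]
    - [0,0,0]
    - [0,0,0]
    - [0,0,0]
  claw: [0,0,0,0,0]

```text
t: 8.55
eef_pos: [0.6944, -0.1203, 0.1509]
tool_rot: [0.0, 0.994, -0.106, -0.001]
contact_force: [0.3, -0.3, -0.1]
gripper_width: 0.0
```

Request:
jog_arm:
  dp:
    - [0,0,0]
    - [-0.2,0,0]
    - [-0.4,0,0]
    - [-0.55,0,0]
    - [-0.7,0,0]
  angular:
    - [0,0,0]
    - [0,0,0]
    - [0,0,0]
    - [0,0,0]
    - [0,0,0]
  claw: [0,0,0,0,0]

```text
t: 9.05
eef_pos: [0.6781, -0.1167, 0.1533]
tool_rot: [0.0, 0.994, -0.106, 0.0]
contact_force: [0.2, 0.1, 0.1]
gripper_width: -0.003
```

Run:
```python
from h import *
from station import *
o=np.array([.58396,-.09687]);x=np.array([.9775,-.2108])
s=get_obs(); p=s['eef_pos'];print('bal x',(p[:2]-o)@x, p[2])
c=read_camera('side');im=c['pixels'][100:220,230:390]
cv2.imwrite('pics/sidee.png',cv2.resize(im,None,fx=5,fy=5,interpolation=cv2.INTER_CUBIC))
```

```text
bal x 0.09618775229900627 0.15327223716490823
```

View pics/sidee.png

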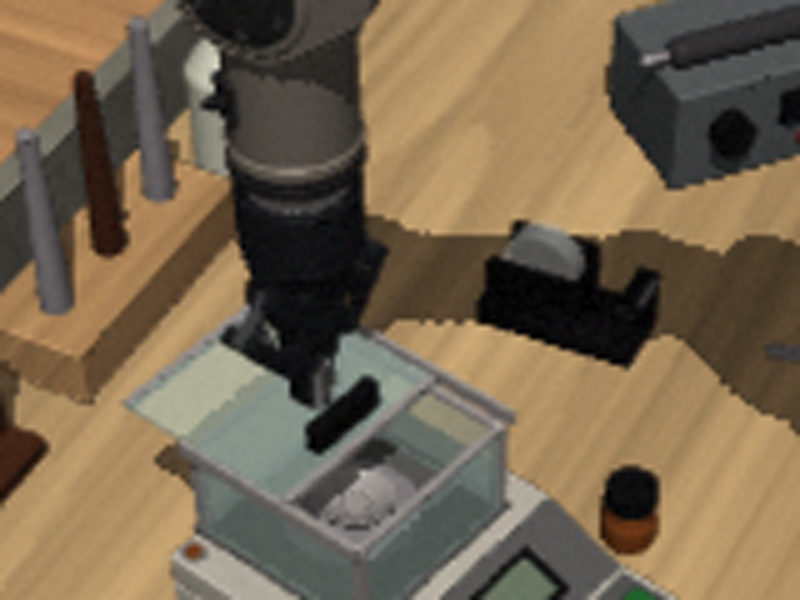

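Request:
jog_arm:
  dp:
    - [-0.15,0,0]
    - [-0.3,0,0]
    - [-0.45,0,0]
    - [-0.65,0,0]
    - [-0.85,0,0]
  angular:
    - [0,0,0]
    - [0,0,0]
    - [0,0,0]
    - [0,0,0]
    - [0,0,0]
  claw: [0,0,0,0,0]

```text
t: 9.6
eef_pos: [0.6575, -0.1122, 0.1529]
tool_rot: [0.0, 0.994, -0.106, 0.0]
contact_force: [2.1, -0.5, -1.2]
gripper_width: -0.001
```

Request:
jog_arm:
  dp:
    - [-0.2,0,0]
    - [-0.4,0,0]
    - [-0.6,0,0]
    - [-0.75,0,0]
    - [-0.85,0,0]
  angular:
    - [0,0,0]
    - [0,0,0]
    - [0,0,0]
    - [0,0,0]
    - [0,0,0]
  claw: [0,0,0,0,0]

```text
t: 10.1
eef_pos: [0.6365, -0.1077, 0.1529]
tool_rot: [0.0, 0.994, -0.106, 0.0]
contact_force: [1.2, 0.2, -0.2]
gripper_width: 0.0
```

Run:
```python
from h import *
from station import *
o=np.array([.58396,-.09687]);x=np.array([.9775,-.2108])
s=get_obs(); p=s['eef_pos'];print('bal x',(p[:2]-o)@x, p[2],s['contact_force'][:2]@x)
c=read_camera('side');im=c['pixels'][130:250,240:400]
b=blob(c['pixels'],(18,140,80),(30,255,255),(315,205,375,262))[0];print(b,plane(c,[b[0]],.046))
cv2.imwrite('pics/sidef.png',cv2.resize(im,None,fx=5,fy=5,interpolation=cv2.INTER_CUBIC))
```

```text
bal x 0.053637251519251604 0.15294457439550319 1.1219849976533538
(array([348.16666667, 230.06666667]), np.int32(60), array([344, 226,  10,   9])) [[ 0.46709639 -0.09549255  0.046     ]]
```

View pics/sidef.png

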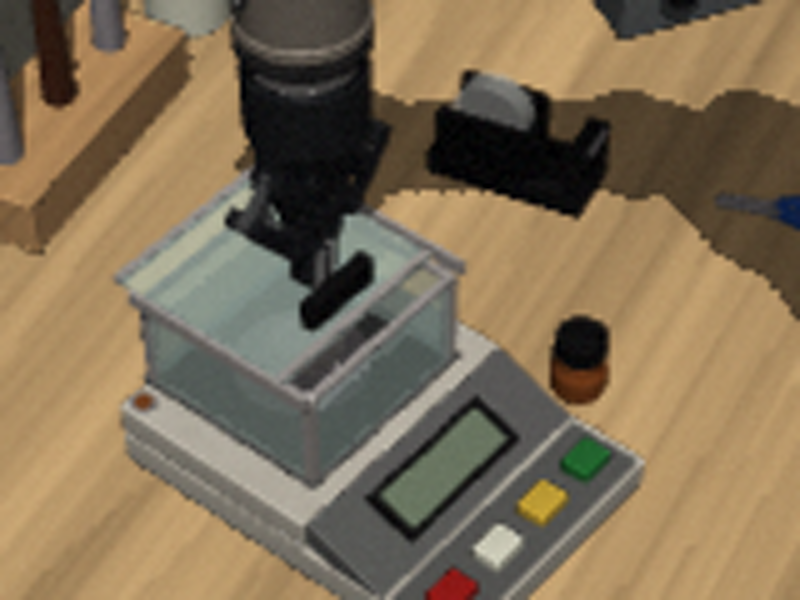

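The lid is sliding with 1.1 N and the balance is still. I push on slowly.

Request:
jog_arm:
  dp:
    - [-0.15,0,0]
    - [-0.3,0,0]
    - [-0.42,0,0]
    - [-0.52,0,0]
    - [-0.6,0,0]
  angular:
    - [0,0,0]
    - [0,0,0]
    - [0,0,0]
    - [0,0,0]
    - [0,0,0]
  claw: [0,0,0,0,0]

```text
t: 10.65
eef_pos: [0.622, -0.1045, 0.1529]
tool_rot: [0.0, 0.994, -0.106, -0.0]
contact_force: [0.5, 0.7, 0.0]
gripper_width: 0.003
```

Request:
jog_arm:
  dp:
    - [-0.04,0,0]
    - [-0.08,0,0]
    - [-0.12,0,0]
    - [-0.15,0,0]
    - [-0.15,0,0]
  angular:
    - [0,0,0]
    - [0,0,0]
    - [0,0,0]
    - [0,0,0]
    - [0,0,0]
  claw: [0,0,0,0,0]

```text
t: 11.15
eef_pos: [0.6184, -0.1037, 0.1529]
tool_rot: [-0.0, 0.994, -0.106, -0.0]
contact_force: [1.8, 0.3, -0.2]
gripper_width: 0.001
```

Run:
```python
from h import *
from station import *
o=np.array([.58396,-.09687]);x=np.array([.9775,-.2108])
s=get_obs(); p=s['eef_pos'];print('bal x',(p[:2]-o)@x, p[2],s['contact_force'][:2]@x)
c=read_camera('side');im=c['pixels'][170:220,260:340]
cv2.imwrite('pics/sideg.png',cv2.resize(im,None,fx=10,fy=10,interpolation=cv2.INTER_CUBIC))
```

```text
bal x 0.035127107334242326 0.15286463737327297 1.674898724966415
```

View pics/sideg.png

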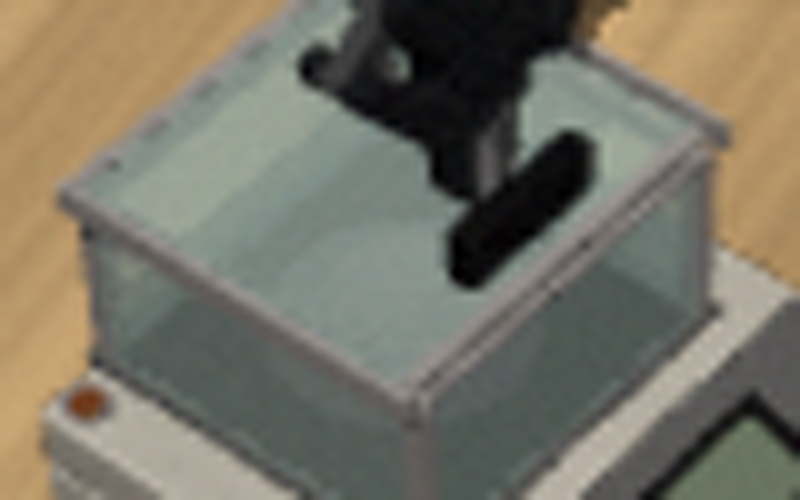

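Request:
jog_arm:
  dp:
    - [-0.03,0,0]
    - [-0.06,0,0]
    - [-0.09,0,0]
    - [-0.11,0,0]
    - [-0.11,0,0]
  angular:
    - [0,0,0]
    - [0,0,0]
    - [0,0,0]
    - [0,0,0]
    - [0,0,0]
  claw: [0,0,0,0,0]

```text
t: 11.7
eef_pos: [0.6161, -0.1032, 0.1529]
tool_rot: [-0.0, 0.994, -0.106, 0.0]
contact_force: [2.6, -0.1, -1.1]
gripper_width: -0.003
```

Request:
jog_arm:
  dp:
    - [-0.02,0,0]
    - [-0.04,0,0]
    - [-0.04,0,0]
    - [-0.04,0,0]
    - [-0.04,0,0]
  angular:
    - [0,0,0]
    - [0,0,0]
    - [0,0,0]
    - [0,0,0]
    - [0,0,0]
  claw: [0,0,0,0,0]

```text
t: 12.2
eef_pos: [0.6161, -0.1032, 0.153]
tool_rot: [-0.0, 0.994, -0.106, 0.001]
contact_force: [6.2, -0.5, -3.4]
gripper_width: -0.001
```

The force rose to 6 N with no further travel, so the lid is at its end stop. I back off, lift and look.

Request:
jog_arm:
  dp:
    - [0.1,0,0]
    - [0.4,0,0]
    - [0.6,0,-0.4]
    - [0.6,0,-1.2]
    - [0.6,0,-2.2]
  angular:
    - [0,0,0]
    - [0,0,0]
    - [0,0,0]
    - [0,0,0]
    - [0,0,0]
  claw: [0,0,0,0,0]

```text
t: 12.7
eef_pos: [0.6291, -0.1061, 0.208]
tool_rot: [-0.0, 0.994, -0.106, -0.001]
contact_force: [-0.8, -0.0, -0.4]
gripper_width: -0.003
```

Run:
```python
from h import *
from station import *
c=read_camera('side');im=c['pixels'][160:270,260:400]
for k,(lo,hi) in {'red':((0,150,60),(6,255,255)),'yellow':((18,140,80),(30,255,255)),'green':((45,100,40),(80,255,255))}.items():
    b=blob(c['pixels'],lo,hi,(315,205,375,262))[0];print(k,b[0],plane(c,[b[0]],.046))
cv2.imwrite('pics/sideh.png',cv2.resize(im,None,fx=5,fy=5,interpolation=cv2.INTER_CUBIC))
b=blob(c['pixels'],(0,0,0),(180,255,45),(290,180,325,215),3);print(b,plane(c,[b[0][0]],.156))
go([.459,-.1403,.205])
```

```text
red [329.75862069 248.01724138] [[ 0.48725189 -0.00519798  0.046     ]]
yellow [348.11666667 230.13333333] [[ 0.46712192 -0.09517294  0.046     ]]
green [356.56603774 221.52830189] [[ 0.45807045 -0.13997442  0.046     ]]
[(array([311.7628866 , 191.10309278]), np.int32(97), array([305, 184,  14,  15]))] [[ 0.5979022  -0.10064483  0.156     ]]
t 12.75 pos [ 0.6318 -0.1063  0.2135] F [1.91 0.08 3.45] w 0.002
dp [-6.47   2.792  0.304] ang [-0.008 -0.062 -0.009]
```

View pics/sideh.png

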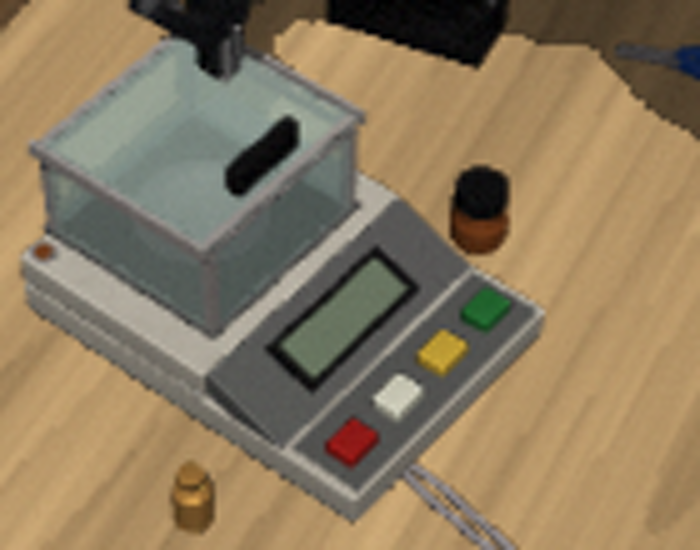

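The lid is shut: the handle measures (0.598, -0.101) against an expected (0.598, -0.100). The keys measure where they were at the start. Next I move to the tare key.

Request:
jog_arm:
  dp:
    - [-1.0,0.4,0]
    - [-2.4,1.0,0]
    - [-4.0,1.8,0]
    - [-5.4,2.4,0]
    - [-6.4,2.79,0]
  angular:
    - [0,0,0]
    - [0,0,0]
    - [0,0,0]
    - [0,0,0]
    - [0,0,0]
  claw: [0,0,0,0,0]

```text
t: 13.25
eef_pos: [0.456, -0.1414, 0.2084]
tool_rot: [0.0, 0.994, -0.107, -0.0]
contact_force: [0.4, 1.1, -0.6]
gripper_width: 0.002
```

Request:
jog_arm:
  dp:
    - [0,0,1.0]
    - [0,0,2.4]
    - [0,0,4.0]
    - [0,0,5.2]
    - [0,0,5.6]
  angular:
    - [0,0,0]
    - [0,0,0]
    - [0,0,0]
    - [0,0,0]
    - [0,0,0]
  claw: [0,0,0,0,0]

```text
t: 13.75
eef_pos: [0.4569, -0.1402, 0.0658]
tool_rot: [-0.0, 0.994, -0.106, -0.002]
contact_force: [-0.8, -1.0, 0.6]
gripper_width: 0.003
```

Run:
```python
from h import *
from station import *
read_camera('side')
go([.459,-.1403,.048])
```

```text
t 13.8 pos [ 0.4571 -0.1402  0.0658] F [-0.82  0.72 -0.67] w -0.001
dp [ 0.077 -0.01   0.71 ] ang [-0.001  0.048 -0.005]
```

Request:
jog_arm:
  dp:
    - [0.08,0,0.2]
    - [0.08,0,0.4]
    - [0.08,0,0.55]
    - [0.08,0,0.65]
    - [0.08,0,0.72]
  angular:
    - [0,0,0]
    - [0,0,0]
    - [0,0,0]
    - [0,0,0]
    - [0,0,0]
  claw: [0,0,0,0,0]

```text
t: 14.3
eef_pos: [0.4606, -0.141, 0.0501]
tool_rot: [0.0, 0.994, -0.106, 0.0]
contact_force: [0.2, 1.4, -0.6]
gripper_width: -0.0
```

Request:
jog_arm:
  dp:
    - [0,0,0.04]
    - [0,0,0.08]
    - [0,0,0.12]
    - [0,0,0.16]
    - [0,0,0.16]
  angular:
    - [0,0,0]
    - [0,0,0]
    - [0,0,0]
    - [0,0,0]
    - [0,0,0]
  claw: [0,0,0,0,0]

```text
t: 14.8
eef_pos: [0.4604, -0.1409, 0.0459]
tool_rot: [0.0, 0.994, -0.106, 0.0]
contact_force: [-0.1, 0.2, 1.7]
gripper_width: 0.0
```

Request:
jog_arm:
  dp:
    - [0,0,0.04]
    - [0,0,0.08]
    - [0,0,0.12]
    - [0,0,0.16]
    - [0,0,0.16]
  angular:
    - [0,0,0]
    - [0,0,0]
    - [0,0,0]
    - [0,0,0]
    - [0,0,0]
  claw: [0,0,0,0,0]

```text
t: 15.3
eef_pos: [0.4604, -0.1409, 0.0419]
tool_rot: [0.0, 0.994, -0.106, 0.0]
contact_force: [-1.2, 0.6, 5.3]
gripper_width: 0.0
```

Run:
```python
from h import *
go([.459,-.1403,.048])
```

```text
t 15.3 pos [ 0.4604 -0.1409  0.0419] F [-1.24  0.62  5.28] w 0.0
dp [-0.062 -0.013 -0.242] ang [ 0.001 -0.002 -0.007]
```

Request:
jog_arm:
  dp:
    - [0,0,0.02]
    - [0,0,0.02]
    - [0,0,0.02]
    - [0,0,0.02]
    - [0,0,0.02]
  angular:
    - [0,0,0]
    - [0,0,0]
    - [0,0,0]
    - [0,0,0]
    - [0,0,0]
  claw: [0,0,0,0,0]

```text
t: 15.8
eef_pos: [0.4605, -0.1409, 0.0416]
tool_rot: [0.0, 0.994, -0.106, 0.0]
contact_force: [-2.4, 1.0, 6.9]
gripper_width: 0.002
```

Request:
jog_arm:
  dp:
    - [0,0,-0.1]
    - [0,0,-0.5]
    - [0,0,-1.2]
    - [0,0,-2.4]
    - [0,0,-4.0]
  angular:
    - [0,0,0]
    - [0,0,0]
    - [0,0,0]
    - [0,0,0]
    - [0,0,0]
  claw: [0,0,0,0,0]

```text
t: 16.3
eef_pos: [0.459, -0.1405, 0.1415]
tool_rot: [-0.0, 0.994, -0.106, -0.002]
contact_force: [1.6, -1.1, -0.3]
gripper_width: 0.0
```

Request:
jog_arm:
  dp:
    - [0,0,-1.4]
    - [0.2,1.5,-2.6]
    - [0.4,3.4,-3.0]
    - [0.4,5.2,-3.0]
    - [0.4,6.0,-3.0]
  angular:
    - [0,0,0]
    - [0,0,0]
    - [0,0,0]
    - [0,0,0]
    - [0,0,0]
  claw: [0,0,0,0,0]

```text
t: 16.8
eef_pos: [0.4368, -0.2943, 0.2174]
tool_rot: [0.001, 0.994, -0.109, 0.001]
contact_force: [0.3, 0.7, -0.3]
gripper_width: 0.005
```

Run:
```python
from h import *
from station import *
cs={n:read_camera(n) for n in('top','side')}
R={'top':(310,225,410,275),'side':(315,205,375,262)}
for n,c in cs.items():
  for k,(lo,hi) in {'red':((0,150,60),(6,255,255)),'yellow':((18,140,80),(30,255,255)),'green':((45,100,40),(80,255,255))}.items():
    b=blob(c['pixels'],lo,hi,R[n])
    if b: b=b[0];print(n,k,b[0],b[1],plane(c,[b[0]],.046))
b=blob(cs['side']['pixels'],(0,0,0),(180,255,45),(290,180,325,215),3);print(b[0],plane(cs['side'],[b[0][0]],.156))
cv2.imwrite('pics/topi.png',cs['top']['pixels'])
cv2.imwrite('pics/sidei.png',cv2.resize(cs['side']['pixels'][140:290,240:440],None,fx=4,fy=4,interpolation=cv2.INTER_CUBIC))
go([.459,-.1403,.048])
```

```text
top red [329.90654206 241.41121495] 107 [[ 0.48864956 -0.00574749  0.046     ]]
top yellow [368.72321429 249.77678571] 112 [[ 0.46919633 -0.09562445  0.046     ]]
top green [387.91428571 254.03809524] 105 [[ 0.45929092 -0.14003044  0.046     ]]
side red [329.84745763 247.88135593] 59 [[ 0.48724186 -0.00579008  0.046     ]]
side yellow [348.15       230.08333333] 60 [[ 0.4671145  -0.09540666  0.046     ]]
side green [356.71428571 221.64285714] 56 [[ 0.45744766 -0.13974883  0.046     ]]
(array([311.78571429, 191.12244898]), np.int32(98), array([305, 184,  14,  15])) [[ 0.59780126 -0.10060347  0.156     ]]
t 16.9 pos [ 0.4367 -0.2933  0.2167] F [ 0.3   1.18 -0.23] w -0.003
dp [-0.462 -6.177  6.74 ] ang [ 0.015 -0.001 -0.079]
```

View pics/topi.png

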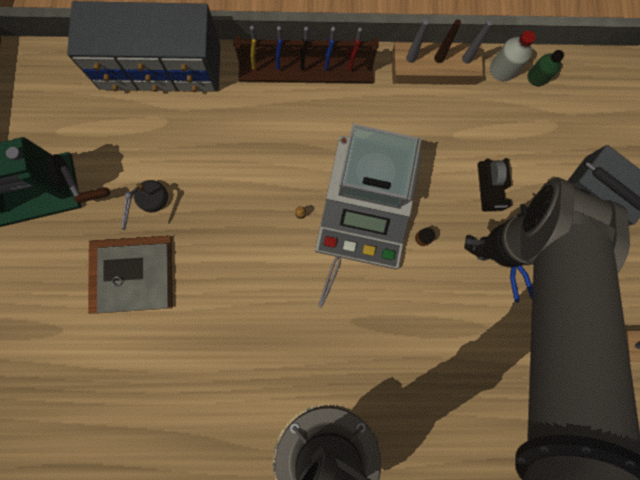

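View pics/sidei.png

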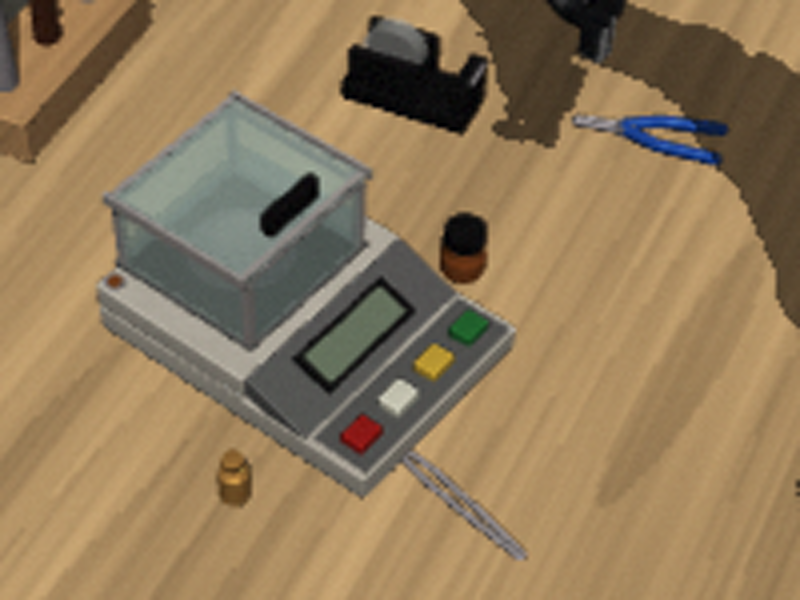

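The lid is shut, all the keys are up, the balance and the other things haven't moved, and the arm is clear. I hand in.

```bash
python3 -c "
from station import *
print(hand_in())"
```

```text
the job is handed in; nothing more can be done
None
```

I tapped the red power key, then the yellow unit key. I then pushed the lid shut by its handle, backed clear of it, and tapped the green tare key. The job was handed in at about 17 s.

- **Keys:** Each key went down about 4 mm, at a measured 6–7 N. I let each one come up before going on. The display gives no reading in the images, so I judge that they registered from depth and force alone. I kept clear of the white calibration key.
- **Lid:** It slid at about 1–2 N and stopped, with the force rising to about 6 N. Its handle then measured at (0.598, -0.101), within about 1 mm of the shut position. It had not moved when I checked again after the tare tap.
- **Balance and bench:** In both cameras the red, yellow and green keys measured within about 0.5 mm of where they were at the start, so the balance did not shift measurably. The other things on the bench looked unmoved in the last pictures. The dish is only dimly visible through the glass. The arm was clear of everything at hand-in.

No check failed. The two cameras differed by 1–2 mm on key positions, which is within their calibration.

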